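# Refit the vacuum-line filter cassette and set the metering valve

## Robot

A 7-joint arm with a two-finger parallel gripper is mounted at the origin on the work surface. World frame = base frame: x ahead of the robot, y to its left, z up, the work surface at z = 0. Lengths are in m, angles in rad, forces in N, time in s.
With the tool pointing down it reaches from about 0.35 to 0.9 m from the base axis. Payload 7.2 kg.
Tool frame: the origin (TCP) lies midway between the tips of the shut fingers; the grasp point (between the pads) lies 19 mm behind it; z points along the fingers, y is the line along which they close (so a half turn about z gives the same grasp; the last joint's range is limited). The gripper opens to 88 mm and grips with 3 to 60 N. Pads are 20 mm wide; open, the fingers measure 115 mm over their backs; the gripper's body (75 mm by 178 mm) begins 61 mm behind the grasp point.
Start: joints at [1.034, 0.411, -0.013, 1.596, 0.006, 1.134, -0.082], TCP at [0.282, -0.558, 0.223] pointing down, gripper open.
Joint ranges: [-2.95, 2.95], [-0.29, 1.99], [-1.47, 1.44], [0.14, 2.54], [-1.03, 4.17], [0.13, 1.85], [-2.86, 2.86]. Speed limits (rad/s): [2.39, 2.39, 3.01, 3.01, 3.14, 3.14, 3.14].

## Interface

Orientations are given as a rotation vector (axis times angle).
In Python, from plant import ctrl, command_gripper, capture, camera_info gives the robot as it stands. Calls block until the motion is done:
- ctrl.goto(position, orientation): joint-space move of the TCP to a pose.
- ctrl.movel(position, attitude=None, feed=0.15, threshold=None): straight line of the TCP; attitude=None keeps the orientation; feed is the mean speed in m/s. With threshold (N) it stops when the force on the tool has changed by that much, and returns True; else False.
- ctrl.goto_joints(angles): joint-space move.
- command_gripper(opening, newtons=None): opening from 0.0 (shut) to 1.0 (fully open); newtons is the grip in N (None keeps the last); returns when the fingers have stopped.
- ctrl.pause(seconds).
- ctrl.ik(position, orientation): joint angles nearest the present ones, or None.
- ctrl.sense(): the state.
- capture(name): name is "side" or "top"; returns (picture, depth): 400x640x3 uint8, blue, green, red; 400x640 float32, m along the optical axis (not along the pixel's ray), 0 where there is no reading.
- camera_info(name): a dict with "camera_matrix" (3x3 intrinsics, pixels), "dist_coeffs" ([k1, k2, p1, p2, k3] as OpenCV has them; the pictures are not rectified), "rvec" (rotation vector, rad) and "tvec" (3), from world to camera coordinates, as OpenCV has them. Camera axes: x right, y down, z forward; pixel columns grow to the right and rows downward; lengths in m; the calibration is good to about 2 mm. A picture is of the moment at which its call begins. camera_info takes no time and is no camera call.
A pose or a line that the arm cannot do raises ctrl.MotionError and nothing moves.
- ctrl.sign_off(): hands the job in; it is judged then, once.
The state is a dict: "t": time; "q": joint angles; "qd": joint speeds; "tau": joint torques, N m; "ee_pos": TCP position; "ee_rot": TCP orientation; "ft_force": force on the tool from outside, world axes, zero at the start; "moment": the same for the moment, N m; "width": opening from 0.0 (shut) to 1.0 (fully open); "grasp_force": force on a finger pad.
Only numpy, scipy, OpenCV 4.12 (cv2) and the standard library are available. Lean on these libraries where they do the work, as an engineer would, in place of code of your own. Each camera call takes 0.05 s, during which the arm holds its last target. There are 200 camera calls.

## Task

Put the bench vacuum line back in service: take the flat filter cassette from its stand and slide it fully home in the slot on top of the filter housing, without dropping it. Then, by the revolving handle on its handwheel, screw the metering valve shut to its stop, open it exactly two full turns, and finish with the handle still gripped in the fingers so that the flow can be trimmed. Do not shift the tube rack, the jar or the bottle.

Things in the scene. Friction and masses are not known exactly. Their poses are not given: they have to be found in the camera images.
- cassette: filter cassette, an upright flat slab, aluminium frame and white pleated paper, 0.11 to 0.22 kg: frame 90 mm wide (its x), 12 mm thick (its y), 80 mm tall; on top in the middle a flat grip tab 44 mm wide, 10 mm thick, 40 mm tall. 120 mm tall over all; origin at its centre, 60 mm above its foot (tab's middle 40 mm above the origin). z up. Same both ways round. It starts upright and loose in the stand
- stand: the cassette's stand, a fixed white plastic block 120 (x) by 56 (y) by 36 mm high with an upright groove 95 by 16 mm, 28 mm deep, in its top; the cassette's foot starts 8 mm above the bench. Origin at the centre of its underside
- slot_mouth (a point): centre of the mouth of the slot in the filter housing's flat top, 96 mm above the bench. Housing: fixed aluminium block 126 by 56 mm. Slot 94 mm long (this frame's x), 15 mm wide (its y), 80 mm deep, flat floor, edges chamfered 3 mm. z up. The cassette goes in frame down; fully home, the frame's shoulders are flush with the housing's top, only the tab stands above, cassette origin 20 mm below this point
- wheel_axis (a point): point on the upright axis of the metering valve's black handwheel, at the height of its handle's middle, 172 mm above the bench; 190 mm from slot_mouth along that frame's -y, on the same fixed base plate, with pipe and gauge (both below 85 mm) between. Axes as slot_mouth's. Wheel 103 mm across, rim top 138 mm above the bench, three spokes; it does not rise as it turns
- handle: the handwheel's revolving handle: upright black barrel 21 mm thick (18 at its foot, 14 at its top), 54 mm tall, its axis 42 mm from the wheel's; origin at its middle, 172 mm above the bench. It spins freely on its pin, so it can be gripped from above and carried round the wheel's axis without turning the gripper
- valve (a joint): handwheel angle, rad: 0 = shut, against the seat's hard stop; grows as it opens, counter-clockwise seen from above, 6.283 a turn, to 31.4. Clockwise shuts. At 0 the handle lies on the +x side of wheel_axis (that frame's x); at angle a it has gone round by a from there. Starts 1.2 to 5 rad open. Stiff, about 0.12 N m (3 N at the handle); stays where left
- tube_rack: bystander: red rack of capped blood tubes, about 70 by 120 mm, 90 mm high; origin at the centre of its underside
- jar: bystander: white specimen jar with a red cap, 64 mm across, 75 mm high; origin at the centre of its underside
- reagent: bystander: amber reagent bottle, 60 mm across, 115 mm high; origin at the centre of its underside
Not all that is in view belongs to the job. There is more than one size of the cassette; the one meant has the size given above.

How it is judged:
By the outcome, as a careful person would: the job done as asked, in the order asked, and still so for the second after the job is handed in, while the arm keeps its last pose, push and grip.
It also fails if it takes over 72 s, if anything falls off the work surface, if the arm or the gripper's body presses on something with over 40 N, if the wrist force passes 120 N, or if a joint passes its speed limit or range.

## Working session

There is one attempt and no reset: what is moved stays moved. The work goes in short steps, each a Python script; the robot and the scene stay as the last script left them, time stands still between calls to the robot, and variables do not carry over. Pictures are saved under pics/ and viewed, at most 10 in all, crops included, and the job is handed in when it is done.

```bash
ls; mkdir -p pics; cat > h.py <<'E'
import numpy as np, cv2
from plant import ctrl, command_gripper, capture, camera_info
def cloud(name, d):
    i=camera_info(name); K=np.array(i["camera_matrix"],float); D=np.array(i["dist_coeffs"],float)
    R=cv2.Rodrigues(np.array(i["rvec"],float))[0]; t=np.array(i["tvec"],float).ravel()
    v,u=np.mgrid[0:d.shape[0],0:d.shape[1]]
    n=cv2.undistortPoints(np.stack([u,v],-1).reshape(-1,1,2).astype(float),K,D).reshape(-1,2)
    z=d.reshape(-1,1); P=np.hstack([n*z,z])
    W=(P-t)@R; W[z[:,0]==0]=np.nan
    return W.reshape(*d.shape,3)
E
python3 - <<'E'
from h import *
for n in("top","side"):
    p,d=capture(n); cv2.imwrite(f"pics/{n}0.png",p); np.save(f"{n}0.npy",cloud(n,d))
    i=camera_info(n);R=cv2.Rodrigues(np.array(i["rvec"],float))[0];print(n,-R.T@np.array(i["tvec"]).ravel(),R[2], np.mean(d==0))
s=ctrl.sense();print(s)
E
```

```text
pics
top [ 0.44031075 -0.01735037  1.13586917] [ 0.14591525 -0.03080638 -0.98881733] 0.0036796875
side [0.06483262 0.46823538 0.55534672] [ 0.60164706 -0.61994922 -0.50367031] 0.0040859375
{'t': 0.1, 'q': array([ 1.03375832,  0.41183569, -0.01271543,  1.59694097,  0.00562393,
        1.13431095, -0.08220222]), 'qd': array([-0.00011983, -0.00246509, -0.00037734, -0.00184587,  0.00049599,
       -0.00040246,  0.00123067]), 'tau': array([ 3.74793963e-03, -5.89096177e+01,  6.44702297e-01, -2.91708148e+01,
       -5.36774844e-02,  1.44623994e-02,  9.70469546e-05]), 'ee_pos': array([ 0.28216227, -0.55717481,  0.22189127]), 'ee_rot': array([-3.05430775e+00, -7.29454417e-01,  7.18478026e-04]), 'ft_force': array([-1.16848393, -0.56396462, -0.31506002]), 'moment': array([ 0.01196059, -0.00984271,  0.01681511]), 'grasp_force': 0.0, 'width': 1.0037596677042653}
```

View pics/top0.png

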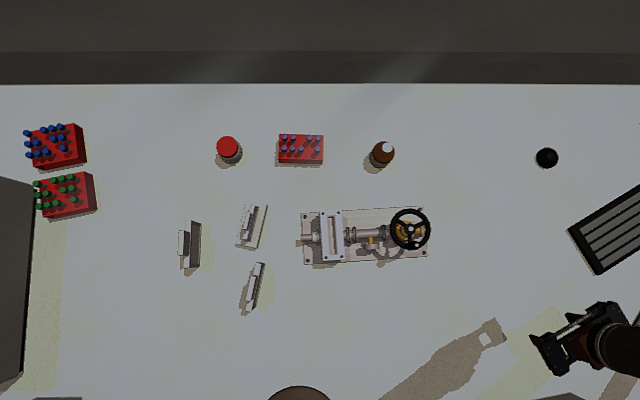

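View pics/side0.png

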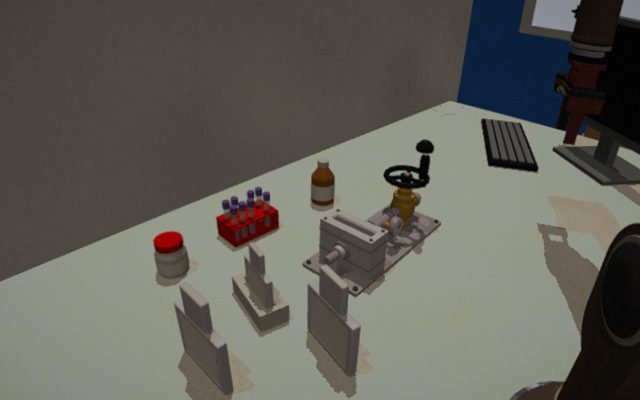

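The top view shows the stand with its cassette at about (250,225), the housing at (332,236) and the handwheel at (410,229). Loose look-alike cassettes are at (189,245) and (254,287). The side view puts the handle at about (425,160), on the far right side of the wheel.

```bash
cat > m.py <<'E'
from h import *
T=np.load("top0.npy");S=np.load("side0.npy")
def rect(P,l):
    r=cv2.minAreaRect((P[:,:2]*1000).astype(np.float32)); print(l,len(P),np.round(r[0],1),np.round(r[1],1),round(r[2],1),"z",np.round(np.nanpercentile(P[:,2],[2,50,98])*1000,1),"mean",np.round(P.mean(0)*1000,1))
def sel(W,box,z): 
    u0,u1,v0,v1=box; P=W[v0:v1,u0:u1].reshape(-1,3); return P[(P[:,2]>z[0])&(P[:,2]<z[1])]
rect(sel(T,(228,272,198,252),(.028,.044)),"stand top")
rect(sel(T,(228,272,198,252),(.07,.1)),"frame mid")
rect(sel(T,(228,272,198,252),(.115,.14)),"tab top")
for b,n in(((170,208,210,275),"A"),((236,270,257,318),"B")):
    rect(sel(T,b,(.03,.3)),n)
rect(sel(T,(318,348,200,270),(.088,.104)),"housing top")
rect(sel(T,(385,435,203,255),(.125,.145)),"rim")
rect(sel(T,(385,435,203,255),(.15,.21)),"handle top")
a=sel(S,(380,440,130,195),(.12,.145));rect(a,"rim side")
rect(sel(S,(380,440,130,200),(.15,.21)),"handle side")
for b,n in(((210,245,130,170),"jar"),((270,330,128,172),"rack"),((365,400,135,172),"bottle")): rect(sel(T,b,(.02,.3)),n)
E
python3 m.py
python3 -c "
import cv2
p=cv2.imread('pics/top0.png');q=cv2.imread('pics/side0.png')
import numpy as np
a=cv2.resize(p[190:270,225:435],None,fx=3.8,fy=3.8,interpolation=2);b=cv2.resize(q[120:300,290:470],(290,290),interpolation=2);c=cv2.resize(q[230:340,220:300],(211,290))
o=np.zeros((600,800,3),np.uint8);o[:a.shape[0],:a.shape[1]]=a;o[305:595,:290]=b;o[305:595,300:511]=c;cv2.imwrite('pics/crop1.png',o)"
```

```text
stand top 658 [537.3 119.6] [ 56.6 120.3] 76.2 z [31.3 37.  41.8] mean [535.4 117.1  36.9]
frame mid 118 [536.6 120.2] [12.9 89.5] 76.9 z [71.9 88.6 98. ] mean [534.7 118.8  88.3]
tab top 89 [536.6 120.3] [10.6 43.3] 77.8 z [116.6 128.3 132.9] mean [535.7 119.5 127.4]
A 772 [482.7 269.3] [ 16.5 117.5] 89.1 z [ 34.4 105.9 161. ] mean [482.5 265.9 104. ]
B 473 [375.5 105.2] [ 16.4 118.8] 77.7 z [ 35.  107.7 161.8] mean [375.8 102.8 115.5]
housing top 898 [501.3 -91.5] [126.4  56.1] 2.9 z [ 92.5  97.  101. ] mean [500.3 -91.3  96.9]
rim 739 [ 512.3 -280.1] [98.3 99.2] 9.1 z [132.2 138.  142.4] mean [ 514.2 -278.6  137.9]
handle top 95 [ 468.5 -273.4] [19.2 18.1] 43.7 z [159.  195.7 202. ] mean [ 468.7 -271.2  189.8]
rim side 696 [ 511.1 -271.8] [ 93.2 101.3] 67.3 z [124.3 133.5 138.9] mean [ 507.6 -266.9  132.8]
handle side 203 [ 466.1 -269.1] [19.  16.9] 33.7 z [151.3 176.2 197.9] mean [ 465.8 -267.5  176. ]
jar 531 [737.1 180.1] [60.4 59.6] 89.1 z [25.8 74.4 79. ] mean [733.4 177.7  65.5]
rack 1133 [744.6 -14.4] [122.1  72.3] 87.4 z [43.7 49.3 93.6] mean [740.6 -14.5  59.3]
bottle 490 [ 720.3 -234.7] [59.3 57. ] 56.3 z [ 24.8  81.5 118.4] mean [ 713.9 -229.7   80.8]
```

View pics/crop1.png

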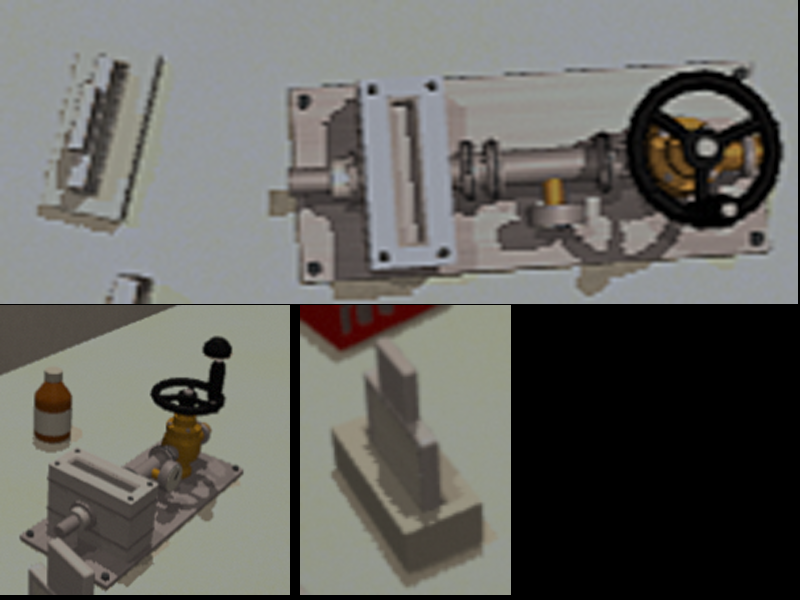

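Every measured size fits: the cassette is 43x10.6 mm at the tab and 89.5x12.9 mm at the frame, the housing is 126x56 mm, and the wheel lies 190 mm from the slot. The handle sits near 166° (about 2.9 rad). Next I plan the poses and take the cassette.

```bash
cat >> h.py <<'E'
def rot(deg):  # tool pointing down, tool y along world heading deg
    a=np.radians(deg); y=np.array([np.cos(a),np.sin(a),0]); z=np.array([0,0,-1.]); 
    return cv2.Rodrigues(np.column_stack([np.cross(y,z),y,z]))[0].ravel()
CAS=np.array([.5366,.1203]); CH=-13.0+90   # thin direction heading
SLOT=np.array([.5013,-.0915]); PHI=3.1
AX=SLOT+.19*np.array([np.sin(np.radians(PHI)),-np.cos(np.radians(PHI))])
def st(l=""):
    s=ctrl.sense(); print(l,"t%.2f"%s["t"],np.round(s["ee_pos"]*1e3,1),"F",np.round(s["ft_force"],1),"w%.3f g%.1f"%(s["width"],s["grasp_force"])); return s
E
python3 - <<'E'
from h import *
for off in(0,-180):
  for n,p,y,z in(("cas",CAS,CH,.093),("cas up",CAS,CH,.25),("slot",SLOT,90+PHI,.1),("slotup",SLOT,90+PHI,.24),*[("h%d"%k,AX+.042*np.array([np.cos(k*.785),np.sin(k*.785)]),90+PHI,.153) for k in range(0,8,2)]):
    q=ctrl.ik([*p,z],rot(y+off)); print(off,n,None if q is None else np.round(q,2))
print(AX)
E
```

```text
0 cas [ 0.28  0.57 -0.8   1.87  0.5   0.92  0.59]
0 cas up [ 0.34  0.38 -0.84  1.7   0.3   1.2   0.77]
0 slot [ 0.62  0.45 -0.68  1.97  0.38  0.85  1.37]
0 slotup [ 0.69  0.28 -0.72  1.81  0.2   1.13  1.52]
0 h0 [ 0.84  0.55 -0.64  1.65  0.37  1.06  1.71]
0 h2 [ 0.85  0.46 -0.65  1.79  0.33  1.    1.69]
0 h4 [ 0.95  0.43 -0.65  1.83  0.31  0.98  1.8 ]
0 h6 [ 0.94  0.52 -0.64  1.69  0.35  1.04  1.81]
-180 cas [ 0.02  0.47 -0.43  1.89  0.26  0.84 -2.34]
-180 cas up [ 0.15  0.32 -0.57  1.72  0.18  1.16 -2.27]
-180 slot [ 0.28  0.38 -0.24  1.99  0.12  0.79 -1.55]
-180 slotup [ 0.33  0.22 -0.28  1.83  0.07  1.1  -1.5 ]
-180 h0 [ 0.44  0.47 -0.06  1.68  0.03  0.99 -1.15]
-180 h2 [ 0.43  0.38 -0.1   1.82  0.04  0.94 -1.21]
-180 h4 [ 0.51  0.35 -0.07  1.86  0.03  0.93 -1.09]
-180 h6 [ 0.51  0.44 -0.04  1.72  0.02  0.98 -1.05]
[ 0.51157497 -0.28122197]
```

```bash
python3 - <<'E'
from h import *
st()
s=ctrl.sense(); p=s["ee_pos"].copy(); p[2]=.27; ctrl.movel(p)
ctrl.goto([*CAS,.2],rot(CH-180)); st("above")
command_gripper(.6,25)
hit=ctrl.movel([*CAS,.094],feed=.1,threshold=6); s=st("down %s"%hit)
if not hit:
    command_gripper(0.0,25); st("grip")
    ctrl.movel([*CAS,.22],feed=.1); ctrl.pause(.2); st("lift")
    for n in("top","side"):
        p,d=capture(n); np.save(n+"1.npy",cloud(n,d)); cv2.imwrite(f"pics/{n}1.png",p)
E
python3 -c "
import cv2,numpy as np
p=cv2.imread('pics/top1.png')[150:310,180:380];q=cv2.imread('pics/side1.png')[60:360,150:450]
o=np.hstack([cv2.resize(p,(480,384)),cv2.resize(q,(384,384))[:,:310]]);cv2.imwrite('pics/crop2.png',o)"
```

```text
t0.10 [ 282.2 -557.2  221.9] F [-1.2 -0.6 -0.3] w1.004 g0.0
above t3.14 [536.9 119.4 199.9] F [-0.6  0.3  0.4] w0.999 g0.0
down False t5.07 [537.  120.5  94.6] F [-0.1 -0.  -0.4] w0.601 g0.0
grip t5.80 [536.6 120.6  93.9] F [ 0.7  0.9 -0.6] w0.112 g25.0
lift t7.41 [536.4 120.3 219.5] F [-0.1 -0.2 -1. ] w0.115 g25.0
```

View pics/crop2.png

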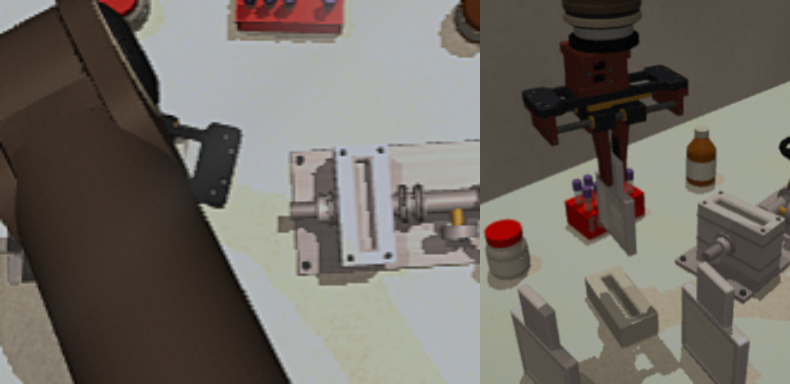

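The cassette is held: the fingers stopped at 9.9 mm and the stand's groove is empty. I carry it over the slot and compare it with the housing from the side camera.

```bash
python3 - <<'E'
from h import *
ctrl.goto([*SLOT,.215],rot(PHI-90)); 
ctrl.movel([*SLOT,.200],feed=.1); ctrl.pause(.3); s=st("above slot")
print("yaw",np.degrees(np.arctan2(*(cv2.Rodrigues(s["ee_rot"])[0][[1,0],1]))))
p,d=capture("side"); W=cloud("side",d); np.save("side2.npy",W); cv2.imwrite("pics/side2.png",p)
c=np.radians(PHI); R=np.array([[np.cos(c),np.sin(c)],[-np.sin(c),np.cos(c)]])
P=W.reshape(-1,3); P=P[np.isfinite(P[:,0])]; L=np.c_[(P[:,:2]-SLOT)@R.T,P[:,2]]*1e3
# camera-facing (+y) face of frame
f=L[(abs(L[:,0])<60)&(abs(L[:,1]-5)<12)&(L[:,2]>118)&(L[:,2]<190)]
print("frame face n",len(f),"x pct",np.percentile(f[:,0],[0.5,2,50,98,99.5]),"y med",np.median(f[:,1]))
for z in range(118,190,8):
    g=f[(f[:,2]>=z)&(f[:,2]<z+8)]; 
    if len(g)>5: print(z,len(g),"x %.1f..%.1f y %.1f"%(g[:,0].min(),g[:,0].max(),np.median(g[:,1])))
h=L[(abs(L[:,0])<70)&(abs(L[:,1])<35)&(abs(L[:,2]-96)<5)]
r=cv2.minAreaRect(h[:,:2].astype(np.float32)); print("housing side",r,np.median(h[:,2]))
# bottom edge of the frame: lowest z per x
for x in range(-45,46,10):
    g=L[(abs(L[:,0]-x)<5)&(abs(L[:,1]-6)<8)&(L[:,2]>104)&(L[:,2]<190)]
    if len(g): print(x,"zmin %.1f zmax %.1f"%(np.percentile(g[:,2],1),g[:,2].max()))
T0=np.load("top0.npy").reshape(-1,3);T0=T0[np.isfinite(T0[:,0])];t=np.c_[(T0[:,:2]-SLOT)@R.T,T0[:,2]]*1e3
s=t[(abs(t[:,0])<55)&(abs(t[:,1])<15)&(t[:,2]<86)];print("slot holes top",np.percentile(s[:,:2],[1,99],axis=0))
for e in ((-70,0),(0,70)):
  k=t[(t[:,0]>e[0])&(t[:,0]<e[1])&(abs(t[:,1])<40)&(abs(t[:,2]-96.5)<5)]; print("y edges",np.percentile(k[:,1],[1,99]))
E
python3 -c "
import cv2
cv2.imwrite('pics/crop3.png',cv2.resize(cv2.imread('pics/side2.png')[100:310,260:470],(600,600)))"
```

```text
above slot t8.97 [501.5 -91.4 200.3] F [-0.1  0.5 -1. ] w0.112 g25.0
yaw -86.88845596162221
frame face n 1387 x pct [-45.84779921 -45.38142706  -5.09324214  41.73754993  43.4495788 ] y med 6.336801939450596
118 168 x -46.2..44.7 y 6.5
126 146 x -45.6..41.6 y 6.3
134 145 x -45.8..43.3 y 6.2
142 154 x -45.6..43.2 y 6.4
150 148 x -46.2..42.7 y 6.3
158 158 x -46.1..44.1 y 6.3
166 164 x -45.6..44.8 y 6.1
174 158 x -45.8..43.3 y 6.2
182 146 x -46.0..43.1 y 7.1
housing side ((-0.5806732177734375, 4.751808166503906), (58.107364654541016, 128.19996643066406), 89.79244232177734) 93.69483534274937
-45 zmin 114.8 zmax 189.3
-35 zmin 112.9 zmax 189.7
-25 zmin 113.8 zmax 189.6
-15 zmin 113.9 zmax 189.9
-5 zmin 114.1 zmax 189.0
5 zmin 114.4 zmax 189.7
15 zmin 113.6 zmax 189.6
25 zmin 114.6 zmax 190.0
35 zmin 114.4 zmax 190.0
45 zmin 115.1 zmax 189.5
slot holes top [[-46.49141347  -7.79339832]
 [ 46.22276236   6.1205391 ]]
y edges [-27.57131098  27.48083589]
y edges [-27.58052764  27.64103294]
```

View pics/crop3.png

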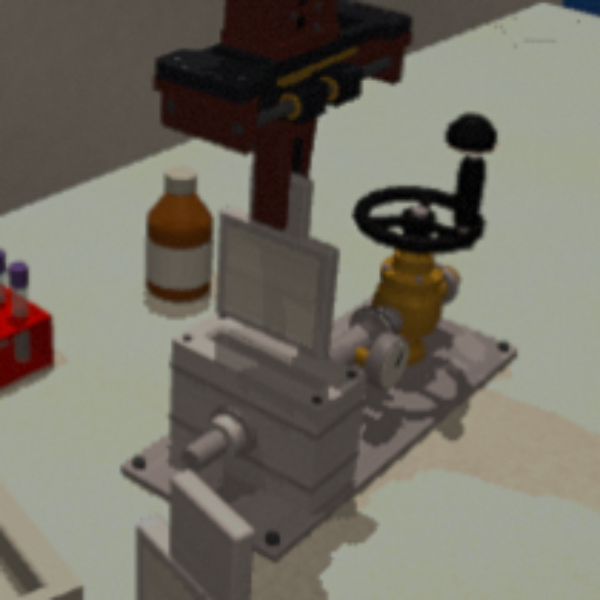

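The cassette hangs upright over the slot and centred to within about 1 mm, with its foot about 14 mm above the mouth. I lower it with a force guard.

```bash
python3 - <<'E'
from h import *
hit=ctrl.movel([*SLOT,.160],feed=.05,threshold=8); s=st("in? %s"%hit)
if not hit:
    hit=ctrl.movel([*SLOT,.108],feed=.06,threshold=12); s=st("in2? %s"%hit)
if not hit:
    hit=ctrl.movel([*SLOT,.099],feed=.02,threshold=12); s=st("home? %s"%hit)
E
```

```text
in? True t9.51 [501.5 -91.5 180.9] F [ 0.6 -0.2  0.2] w0.114 g25.0
```

```bash
python3 - <<'E'
from h import *
for k in range(3):
    hit=ctrl.movel([*SLOT,.178],feed=.015,threshold=8); s=st("push %s"%hit); print(np.round(s["moment"],3))
    if not hit: break
E
```

```text
push True t9.72 [501.7 -91.5 180.8] F [-1.4  0.2  6.7] w0.111 g25.0
[ 0.001  0.383 -0.004]
push True t9.93 [502.2 -91.4 180.7] F [-1.9  0.1  7.1] w0.115 g25.0
[0.009 0.463 0.037]
push True t10.13 [502.3 -91.3 180.6] F [-2.3  0.3  7.1] w0.113 g25.0
[0.009 0.488 0.016]
```

```bash
python3 - <<'E'
from h import *
for n in("top","side"):
    p,d=capture(n); np.save(n+"3.npy",cloud(n,d)); cv2.imwrite(f"pics/{n}3.png",p)
a=cv2.imread("pics/side3.png")[175:275,310:410]; b=cv2.imread("pics/top3.png")[190:280,300:360]; c=cv2.imread("pics/top0.png")[190:280,300:360]
a=np.clip(a*1.2,0,255).astype(np.uint8)
r=lambda x:cv2.resize(x,(int(x.shape[1]*400/x.shape[0]),400),interpolation=2)
o=np.hstack([cv2.resize(a,(400,400),interpolation=2),r(b)[:,:200],r(c)[:,:200]]);cv2.imwrite("pics/crop4.png",o);print(o.shape)
E
```

```text
(400, 800, 3)
```

View pics/crop4.png

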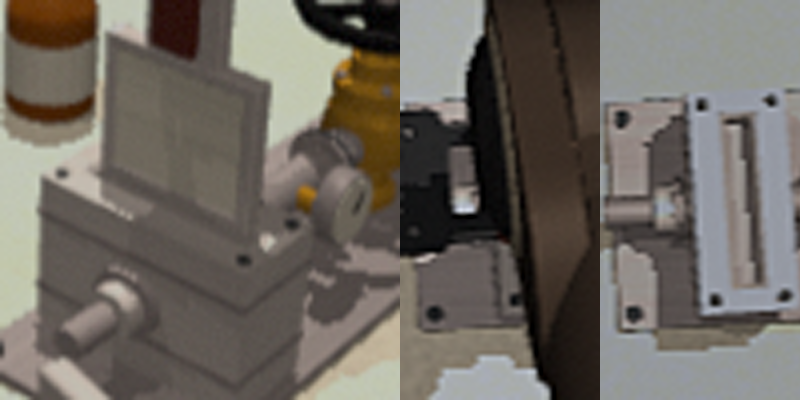

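The side view shows the cassette standing on the top, with its -x end (right) apparently too far out and a lit chamfer bit in front of it at crop pixel (120,210). I overlay the modelled outlines to find the offset.

```bash
python3 - <<'E'
from h import *
c=np.radians(PHI); Rz=np.array([[np.cos(c),-np.sin(c)],[np.sin(c),np.cos(c)]])
def proj(n,pts,o=SLOT):
    i=camera_info(n); P=np.array([[*(o+Rz@np.array(p[:2])/1e3),p[2]/1e3] for p in pts])
    return cv2.projectPoints(P,np.array(i["rvec"],float),np.array(i["tvec"],float),np.array(i["camera_matrix"],float),np.array(i["dist_coeffs"],float))[0].reshape(-1,2)
def rc(a,b,z): return [(a,b,z),(-a,b,z),(-a,-b,z),(a,-b,z)]
def draw(n,f,box,k,items):
    u,v,w,h=box; I=cv2.resize(cv2.imread(f)[v:v+h,u:u+w],None,fx=k,fy=k,interpolation=cv2.INTER_CUBIC)
    I=np.clip(I*1.2,0,255).astype(np.uint8)
    for pts,o,col in items:
        q=((proj(n,pts,o)-[u,v]+.5)*k).astype(int); cv2.polylines(I,[q],True,col,1)
    return I
hs=[(rc(63,28,96),SLOT,(0,0,255)),(rc(47,7.5,96),SLOT,(0,255,0)),(rc(50,10.5,96),SLOT,(0,255,255))]
TC=np.array([.5023,-.0913]); B=180.6-86
cs=[([(45,6,B),(-45,6,B),(-45,6,B+80),(45,6,B+80)],TC,(255,0,255))]
a=draw("side","pics/side3.png",(310,165,90,110),5,hs+cs)
b=draw("top","pics/top0.png",(310,200,45,75),7,hs)
b=cv2.copyMakeBorder(b,0,a.shape[0]-b.shape[0],0,0,0)
o=np.hstack([a,b]);print(o.shape);cv2.imwrite("pics/ov.png",o)
E
```

```text
(550, 765, 3)
```

View pics/ov.png

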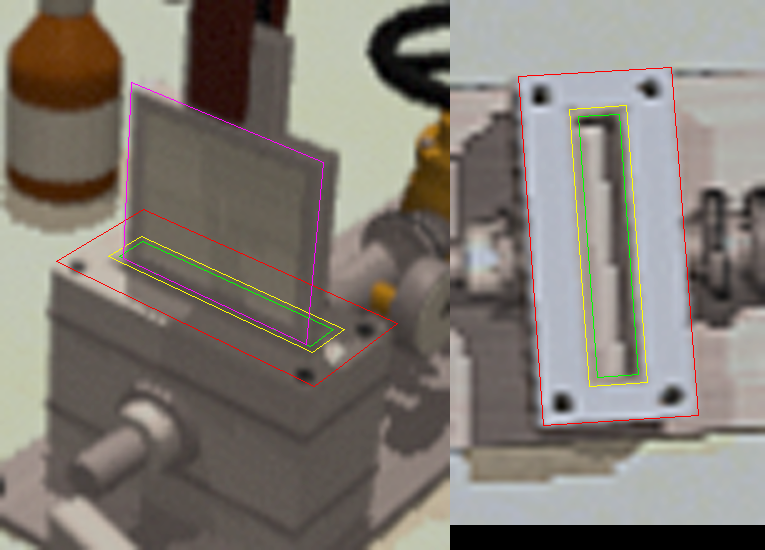

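```bash
python3 - <<'E'
from h import *
c=np.radians(PHI); Rz=np.array([[np.cos(c),-np.sin(c)],[np.sin(c),np.cos(c)]])
for o in((2,0),(-2,0),(0,2),(0,-2)):
    p=SLOT+Rz@np.array(o)/1e3
    ctrl.movel([*p,.184],feed=.05); m0=ctrl.sense()
    hit=ctrl.movel([*p,.175],feed=.03,threshold=7); s=st("%s %s"%(o,hit)); print("   dF",np.round(s["ft_force"]-m0["ft_force"],1),"dM",np.round(s["moment"]-m0["moment"],3),"p0",np.round(m0["ee_pos"]*1e3,1))
    if not hit: break
E
```

```text
(2, 0) True t10.72 [503.5 -91.4 180.3] F [-1.4  0.   3.9] w0.116 g25.0
   dF [-2.2 -0.6  5.5] dM [-0.042  0.058  0.032] p0 [503.2 -91.4 183.7]
(-2, 0) True t11.23 [499.6 -91.7 180. ] F [-0.7  0.1  4. ] w0.109 g25.0
   dF [-0.2 -0.   5.5] dM [-0.088 -0.059  0.022] p0 [499.  -91.7 183.9]
(0, 2) False t11.94 [501.  -89.5 174.7] F [ 0.6 -0.6 -0.9] w0.112 g25.0
   dF [0.7 0.  1. ] dM [ 0.076 -0.047  0.028] p0 [501.3 -89.3 183.9]
```

A shift of +2 mm in y lets it enter, so I continue down.

```bash
python3 - <<'E'
from h import *
c=np.radians(PHI); Rz=np.array([[np.cos(c),-np.sin(c)],[np.sin(c),np.cos(c)]])
p=SLOT+Rz@np.array((0,2))/1e3
for z,th in((.160,8),(.130,8),(.108,8),(.098,10)):
    hit=ctrl.movel([*p,z],feed=.05 if z>.1 else .02,threshold=th); s=st("%s %s"%(z,hit)); print(np.round(s["moment"],3))
    if hit: break
E
```

```text
0.16 False t12.39 [500.9 -89.4 159.6] F [ 0.2  0.1 -0.8] w0.107 g25.0
[ 0.059 -0.011  0.02 ]
0.13 False t13.14 [501.2 -89.4 130. ] F [ 1.3  0.8 -1.7] w0.115 g25.0
[ 0.02  -0.017 -0.077]
0.108 False t13.73 [501.  -89.4 107.8] F [-0.3 -0.1 -1.3] w0.108 g25.0
[0.036 0.055 0.048]
0.098 True t14.18 [501.1 -89.6  99.9] F [-0.4 -0.   4.5] w0.112 g25.0
[0.044 0.024 0.002]
```

It seated at 99.9 mm, as deep as home would be. I release, back off and check with the camera.

```bash
python3 - <<'E'
from h import *
command_gripper(.5); st("open")
p=ctrl.sense()["ee_pos"].copy(); p[2]=.23; ctrl.movel(p,feed=.15)
ctrl.goto([.469,-.272,.24],rot(PHI-90)); s=st("above handle")
pi,d=capture("side"); W=cloud("side",d); np.save("side4.npy",W); cv2.imwrite("pics/side4.png",pi)
pi,d=capture("top"); T=cloud("top",d); cv2.imwrite("pics/top4.png",pi)
for n,W in(("side",W),("top",T)):
    P=W.reshape(-1,3); g=P[(abs(P[:,0]-.501)<.03)&(abs(P[:,1]+.09)<.02)&(P[:,2]>.105)&(P[:,2]<.17)]
    if len(g): print(n,len(g),"tab z max",np.percentile(g[:,2],[50,95,99]),"c",g[:,:2].mean(0))
I=cv2.resize(cv2.imread("pics/side4.png")[110:290,290:470],(540,540),interpolation=2);cv2.imwrite("pics/crop5.png",I)
E
```

```text
open t14.88 [500.5 -89.6  99.3] F [ 0.   0.5 -0.6] w0.498 g0.0
above handle t16.68 [ 469.3 -270.5  239.4] F [-0.9  1.2  0. ] w0.505 g0.0
side 317 tab z max [0.12266921 0.1342949  0.13498344] c [ 0.49637385 -0.08458419]
top 87 tab z max [0.13615755 0.13980323 0.14075784] c [ 0.49906524 -0.09137743]
```

View pics/crop5.png

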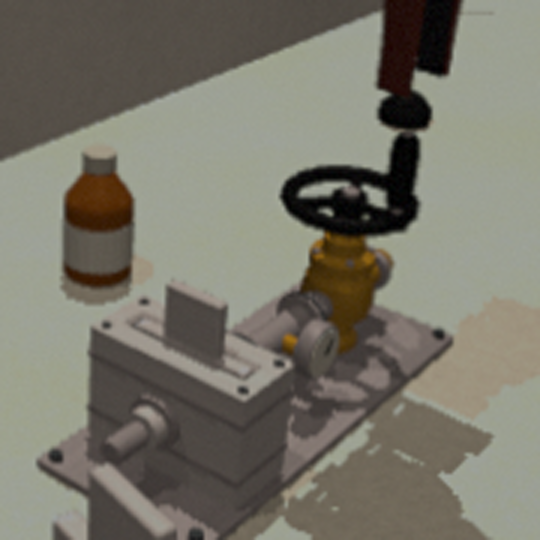

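The cassette is home: the tab top is at 136 mm, only the tab stands out, and the shoulders are flush. The open fingers are above the handle, so I grip it next.

```bash
python3 - <<'E'
from h import *
p=[.469,-.2715]
hit=ctrl.movel([*p,.155],feed=.12,threshold=8); st("down %s"%hit)
if not hit:
    command_gripper(0,40); s=st("grip")
    ctrl.pause(.2); st("settle")
E
```

```text
down False t17.63 [ 469.6 -271.5  155.6] F [0.4 0.  0.2] w0.505 g0.0
grip t18.13 [ 469.2 -272.3  155.6] F [-1.1 -2.1  4.2] w0.234 g40.0
settle t18.33 [ 469.3 -272.   155.6] F [-0.4 -3.   5.6] w0.235 g40.0
```

```bash
cat >> h.py <<'E'
def arc(C,th0,th1,step=15,feed=.06,thr=None,r=.042,z=.155,pr=True):
    n=max(1,int(np.ceil(abs(th1-th0)/step)))
    out=[]
    for th in np.linspace(th0,th1,n+1)[1:]:
        a=np.radians(th); u=np.array([np.cos(a),np.sin(a)])
        hit=ctrl.movel([*(C+r*u),z],feed=feed,threshold=thr)
        s=ctrl.sense(); f=s["ft_force"]; d=s["ee_pos"][:2]-C
        out.append((th,s["ee_pos"],f))
        if pr: print("th%.0f t%.2f act%.1f r%.1f F %s rad%.1f tan%.1f g%.0f w%.3f"%(th,s["t"],np.degrees(np.arctan2(d[1],d[0])),np.hypot(*d)*1e3,np.round(f,1),f[:2]@u,f[:2]@[-u[1],u[0]],s["grasp_force"],s["width"]))
        if hit: print("HIT"); break
    return out
E
python3 - <<'E'
from h import *
arc(np.array([.5106,-.2793]),170.4,125.4)
E
```

```text
th155 t18.66 act154.1 r42.0 F [-1.1 -0.2  7.5] rad0.9 tan0.7 g40 w0.230
th140 t18.99 act138.7 r42.1 F [-0.2  0.9  7.5] rad0.7 tan-0.5 g40 w0.231
th125 t19.32 act123.9 r42.2 F [0.2 0.  6.5] rad-0.1 tan-0.2 g40 w0.232
```

```bash
python3 - <<'E'
from h import *
C=np.array([.5106,-.2793])
arc(C,125.4,20.4)
p,d=capture("side"); cv2.imwrite("pics/side5.png",p)
cv2.imwrite("pics/crop6.png",cv2.resize(p[100:250,330:480],(450,450),interpolation=2))
E
```

```text
th110 t19.66 act108.9 r42.3 F [ 0.2 -0.5  5.8] rad-0.6 tan-0.0 g40 w0.232
th95 t19.99 act94.1 r42.3 F [ 0.5 -0.5  6.7] rad-0.5 tan-0.4 g40 w0.236
th80 t20.32 act79.3 r42.3 F [ 0.6 -1.   5.4] rad-0.9 tan-0.7 g40 w0.231
th65 t20.66 act64.4 r42.4 F [ 0.4 -1.   5.7] rad-0.7 tan-0.7 g40 w0.231
th50 t20.99 act49.6 r42.3 F [ 0.8 -2.7  5.9] rad-1.6 tan-2.4 g40 w0.232
th35 t21.32 act34.8 r42.3 F [-0.4 -2.3  6.2] rad-1.7 tan-1.6 g40 w0.232
th20 t21.66 act19.9 r42.3 F [-1.1 -1.7  7. ] rad-1.6 tan-1.2 g40 w0.230
```

View pics/crop6.png

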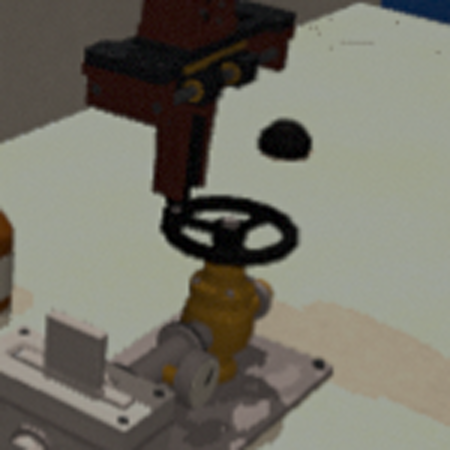

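The wheel has followed: the handle is in the fingers at the far side. Now I screw it on to the stop.

```bash
python3 - <<'E'
from h import *
C=np.array([.5106,-.2793])
arc(C,20.4,-20,step=4,feed=.03,thr=12)
ctrl.pause(.2); s=st("stop"); d=s["ee_pos"][:2]-C; print(np.degrees(np.arctan2(d[1],d[0])))
E
```

```text
th17 t21.96 act17.4 r42.2 F [-2.3  0.9  8. ] rad-1.9 tan1.5 g40 w0.231
th13 t22.21 act14.1 r42.2 F [-2.1  0.8  8.6] rad-1.9 tan1.2 g40 w0.231
th9 t22.46 act10.6 r42.2 F [-1.8  0.6  7.1] rad-1.7 tan0.9 g40 w0.229
th6 t22.71 act7.0 r42.2 F [-1.9  0.6  7.7] rad-1.8 tan0.8 g40 w0.232
th2 t22.96 act3.4 r42.2 F [-1.   2.1  7.8] rad-1.0 tan2.1 g40 w0.231
th-2 t23.21 act3.3 r42.2 F [-3.4  7.2  9.8] rad-3.6 tan7.1 g40 w0.224
th-5 t23.46 act3.2 r42.2 F [-5.6 13.  11.6] rad-6.8 tan12.4 g40 w0.230
th-9 t23.71 act3.1 r42.2 F [-5.6 19.8 13.2] rad-8.6 tan18.7 g40 w0.233
th-13 t23.96 act3.0 r42.2 F [-4.2 25.6 14.3] rad-9.7 tan24.0 g40 w0.231
th-16 t24.21 act2.9 r42.1 F [-4.4 30.4 16.2] rad-12.8 tan28.0 g40 w0.230
th-20 t24.46 act2.8 r42.1 F [-3.8 36.4 15.7] rad-16.0 tan33.0 g40 w0.235
stop t24.66 [ 552.7 -277.2  155.4] F [-3.3 35.7 14.3] w0.231 g40.0
2.8291547167396414
```

The stop is at 3.3° in world, against 3.1° predicted. It is clearly hard: 33 N with no further turning. Now open two turns.

```bash
python3 - <<'E'
from h import *
C=np.array([.5106,-.2793])
arc(C,3.35,5,step=4,feed=.03)
o=arc(C,5,5+710,step=15,pr=False)
for th,e,f in o[5::6]:
    d=e[:2]-C; print(round(th-360*(th>360)),np.round(np.degrees(np.arctan2(d[1],d[0]))%360,1),round(np.hypot(*d)*1e3,1),np.round(f,1))
st()
arc(C,715,723.4,step=4,feed=.02)
ctrl.pause(.2); s=st("end"); d=s["ee_pos"][:2]-C; print(np.degrees(np.arctan2(d[1],d[0])))
E
```

```text
th5 t25.42 act5.2 r42.2 F [-1.6 -0.4  7.5] rad-1.6 tan-0.3 g40 w0.231
94 94.4 42.3 [-2.2 -1.4  7.3]
182 182.3 42.0 [ 1.5 -1.2  7.3]
271 271.3 41.8 [0.6 0.1 8.2]
360 1.2 42.1 [1.9 0.8 6.7]
89 89.9 42.3 [-1.1 -0.9  9.2]
178 177.4 42.0 [ 2.5 -1.1  6.8]
266 266.0 41.7 [0.5 0.1 7.9]
355 356.0 42.1 [ 3.3 -0.4  7.1]
 t41.42 [ 552.6 -282.2  155.5] F [ 3.3 -0.4  7.1] w0.232 g40.0
th718 t41.67 act-2.1 r42.1 F [ 1.8 -1.   6.4] rad1.9 tan-0.9 g40 w0.237
th721 t41.92 act0.4 r42.1 F [ 2.8 -2.8  6.4] rad2.8 tan-2.9 g40 w0.227
th723 t42.17 act3.2 r42.1 F [ 2.2 -1.8  6.8] rad2.0 tan-2.0 g40 w0.230
end t42.37 [ 552.6 -277.   155.5] F [ 3.1 -1.4  6.5] w0.236 g40.0
3.1949518838190287
```

```bash
python3 - <<'E'
from h import *
C=np.array([.5106,-.2793])
arc(C,723.4,723.55,feed=.005); ctrl.pause(.5)
A=[]
for _ in range(5): ctrl.pause(.05); d=ctrl.sense()["ee_pos"][:2]-C; A.append(np.degrees(np.arctan2(d[1],d[0])))
print(np.mean(A)); st()
p,d=capture("side"); cv2.imwrite("pics/side7.png",p)
E
```

```text
th724 t42.62 act3.2 r42.1 F [ 3.8 -2.5  6.4] rad3.6 tan-2.7 g40 w0.232
3.1986032023955255
 t43.37 [ 552.6 -276.9  155.6] F [ 3.1 -1.7  6.8] w0.230 g40.0
```

View pics/side7.png

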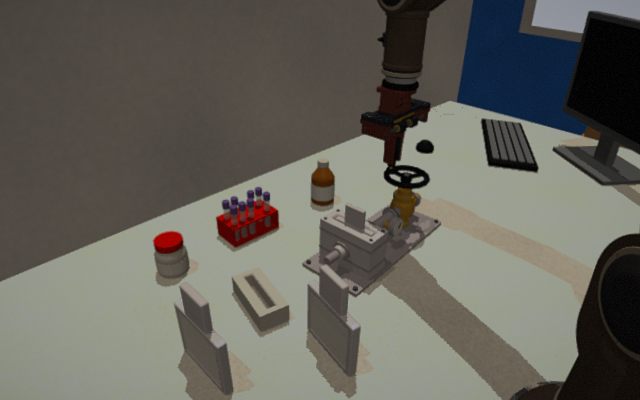

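The final view shows the cassette home in the housing at (355,220), the handle in the fingers at (390,165), and the rack, jar and bottle where they were. The handle is back within about 0.2° of its angle at the stop, two turns on. I hand in.

```bash
python3 -c "
from plant import ctrl
print(ctrl.sign_off())"
```

```text
the job is handed in; nothing more can be done
None
```

Job handed in at about 43 s: the cassette is fully home in the slot, and the valve was screwed to its stop and reopened two turns (within about 0.2° by the arm's own reading). The handle is still gripped, and the rack, jar and bottle look unmoved in the last picture.

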